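# Weekly organizer: shut one day, open two

## Robot

A 6-joint arm with a two-finger parallel gripper is mounted at the origin on the work surface. World frame = base frame: x ahead of the robot, y to its left, z up, the work surface at z = 0. Lengths are in mm, angles in rad, forces in N, time in s.
With the tool pointing down it reaches from about 350 to 875 mm from the base axis. Payload 4.2 kg.
Tool frame: the origin (TCP) lies on the centre line of the jaws, within the pads' length; the fingertips stand 25 mm ahead of it and the grasp point (between the pads) lies 6 mm ahead of it; z points along the fingers, y is the direction in which the jaws open and shut (so a half turn about z gives the same grasp; the last joint's range is limited). The gripper opens to 85 mm and grips with 20 to 120 N. Pads are 22 mm wide; open, the fingers measure 114 mm over their backs; the gripper's body (76 mm by 85 mm) begins 54 mm behind the grasp point. The pads swing forward as they close: fully open they stand 13 mm farther back than shut.
Start: joints at [-0.867, 0.385, 0.008, 0, -1.194, -0.259], TCP at [268.935, -564.157, 256.312] pointing down, gripper open.
Joint ranges: [-3.14, 3.14], [-1.21, 2.06], [-1.07, 1.41], [-3.16, 2.05], [-2.99, -0.16], [-3.1, 3.1]. Speed limits (rad/s): [2.79, 2.79, 3.14, 3.14, 3.14, 3.14].

## Interface

Orientations are given as a unit quaternion [x, y, z, w].
In Python, from bench import arm gives the robot as it stands.
- The arm moves only by the tool drive_tool, never from a script. Its argument "plan" is a list of rows, each a list of 2 entries, a list of its own where there are three numbers: the shift along the tool's x, y, z in m, then the turn about the tool's z in degrees. A call has 1 to 12 rows; each row shifts and turns the commanded pose from where the row before left it, along the tool's axes as they then stand; what a row does not reach is not made up. A row lasts 1/8 s, in which the tool goes at most 62.5 mm and 10.7 degrees, less where a joint would pass 70% of its speed; a pose out of reach is approached as far as the arm can. A call with a gripper value outside its range is refused whole. "fingers" is the closure, from -1 (fully open) to 1 (shut), so that 0 is half open, set as the call begins (left out, the last holds). The fingers move at their own pace and stop on an object; the grip force is fixed at half the most. Time passes only in rows, so rows that do not move let the fingers close. It gives the time, the measured TCP pose, the force and the opening at its end, in the units of the state.
- arm.read_state(): the state, without advancing time (a new reading comes with each control period).
- arm.get_image(name): name is "side" or "top" or "wrist"; returns a dict with "image" (480x640x3 uint8, red, green, blue), "K" (3x3 intrinsics, pixels), "R" (3x3) and "t" (3): a world point X has camera coordinates R X + t. Camera axes: x right, y down, z forward; pixel columns grow to the right and rows downward; lengths in mm; the calibration is good to about 2 mm. A picture is of the moment at which its call begins. There is no depth.
- arm.job_done(): hands the job in, once; it reports no verdict.
The state is a dict: "clock": time; "joints": joint angles; "joint_vel": joint speeds; "joint_efforts": joint torques, N m; "position": TCP position; "ee_rot": TCP orientation; "contact_force": force on the tool from outside, world axes, zero at the start; "wrist_torque": the same for the moment, N m; "gripper_width": finger opening in mm.
Only numpy, scipy, OpenCV 4.12 (cv2) and the standard library are available. Lean on these libraries where they do the work, as an engineer would, in place of code of your own. Each camera call takes 0.05 s, during which the arm holds its last target.

## Task

The day with the green tab has been filled: press its raised lid down with the fingertips until it is fully shut. Then press the yellow tab down as far as it goes so that its lid stands fully open, and last do the same with the red tab. Leave the white-tabbed days shut, press only, and do not pick up or shift anything else on the board.

Things in the scene. Friction and masses are not known exactly. Their poses are not given: they have to be found in the camera images.
- tray: Navy base tray of the weekly organizer, 110 x 312 x 24 mm, fixed to the board. Origin: under its middle, on the board. Its y axis runs along the row of seven day pods (42 mm apart, at -126 to +126 mm; any colour may be in any place), its x axis runs from the coloured tabs (-x side) to the lids (+x side); all pods and lids share its yaw. The hinge pins of all lids lie on the line x = 0, 36 mm above the board.
- lid_green (a joint): Angle of the rocker lid with the green tab: 0 = shut (lid level), 0.60 rad = fully open (stop). Stiff friction hinge (about 0.05 N m, 3 to 6 N at the fingertip): it stays where it is left, no spring. The navy lid plate (34 mm wide across the row, 4 mm thick) reaches from the hinge pin 49 mm to the far (+x) side; the green tab is one piece with it and reaches 30 mm to the near (-x) side, so pressing the tab down tips the lid up and pressing the lid down lifts the tab.
- lid_green_tab (a point): Top of the rounded green thumb roll (10 mm diameter, 24 mm wide across the row) at the end of the tab; moves with the lid. Shut: 27 mm to the -x side of the hinge line and 54 mm above the board; fully open: 32 mm to the -x side and 36 mm above the board. The space below it is free down to 18 mm above the board.
- lid_green_end (a point): Point on the upper face of the lid with the green tab, 40 mm from the hinge pin, 9 mm short of its free edge; moves with the lid. Shut: 38 mm above the board; fully open: 60 mm above the board and 32 mm to the +x side of the hinge line.
- lid_yellow (a joint): Angle of the rocker lid with the yellow tab: 0 = shut (lid level), 0.60 rad = fully open (stop). Stiff friction hinge (about 0.05 N m, 3 to 6 N at the fingertip): it stays where it is left, no spring. The navy lid plate (34 mm wide across the row, 4 mm thick) reaches from the hinge pin 49 mm to the far (+x) side; the yellow tab is one piece with it and reaches 30 mm to the near (-x) side, so pressing the tab down tips the lid up and pressing the lid down lifts the tab.
- lid_yellow_tab (a point): Top of the rounded yellow thumb roll (10 mm diameter, 24 mm wide across the row) at the end of the tab; moves with the lid. Shut: 27 mm to the -x side of the hinge line and 54 mm above the board; fully open: 32 mm to the -x side and 36 mm above the board. The space below it is free down to 18 mm above the board.
- lid_yellow_end (a point): Point on the upper face of the lid with the yellow tab, 40 mm from the hinge pin, 9 mm short of its free edge; moves with the lid. Shut: 38 mm above the board; fully open: 60 mm above the board and 32 mm to the +x side of the hinge line.
- lid_red (a joint): Angle of the rocker lid with the red tab: 0 = shut (lid level), 0.60 rad = fully open (stop). Stiff friction hinge (about 0.05 N m, 3 to 6 N at the fingertip): it stays where it is left, no spring. The navy lid plate (34 mm wide across the row, 4 mm thick) reaches from the hinge pin 49 mm to the far (+x) side; the red tab is one piece with it and reaches 30 mm to the near (-x) side, so pressing the tab down tips the lid up and pressing the lid down lifts the tab.
- lid_red_tab (a point): Top of the rounded red thumb roll (10 mm diameter, 24 mm wide across the row) at the end of the tab; moves with the lid. Shut: 27 mm to the -x side of the hinge line and 54 mm above the board; fully open: 32 mm to the -x side and 36 mm above the board. The space below it is free down to 18 mm above the board.
- lid_red_end (a point): Point on the upper face of the lid with the red tab, 40 mm from the hinge pin, 9 mm short of its free edge; moves with the lid. Shut: 38 mm above the board; fully open: 60 mm above the board and 32 mm to the +x side of the hinge line.
- lid_white1 (a joint): Angle of one of the four rocker lids with a white tab (same shape as the others): 0 = shut. All start shut and stay shut.
- lid_white2 (a joint): Angle of one of the four rocker lids with a white tab (same shape as the others): 0 = shut. All start shut and stay shut.
- lid_white3 (a joint): Angle of one of the four rocker lids with a white tab (same shape as the others): 0 = shut. All start shut and stay shut.
- lid_white4 (a joint): Angle of one of the four rocker lids with a white tab (same shape as the others): 0 = shut. All start shut and stay shut.
- tumbler: Loose glass shot tumbler, 46 mm across, 60 mm tall, standing beyond the organizer. Origin under its middle. Bystander.
- tin: Loose flat aluminium tin with a spring-hinged lid, 52 x 82 x 28 mm, lying beyond the organizer. Origin under its middle. Bystander.
- measuring_cup: Loose stainless measuring cup, 68 mm across, 45 mm tall, flat handle to its +y. Origin under its middle. Bystander.
- bottle: Loose small amber jar with white cap, 48 mm across, 85 mm tall. Origin under its middle. Bystander.
- spoon: Loose steel spoon, 160 mm long, on the bamboo mat. Bystander.

How it is judged:
By the outcome, as a careful person would: the job done as asked, in the order asked, and still so for the second after the job is handed in, with the robot touching nothing.
It also fails if it takes over 45 s, if anything falls off the work surface, if the arm or the gripper's body presses on something with over 40 N, if the wrist force passes 120 N, or if a joint passes its speed limit or range.

## Working session

There is one attempt and no reset: what is moved stays moved. The work goes in short steps, Python scripts to look and compute and a tool call to move; the robot and the scene stay as the last step left them, time stands still between calls to the robot, and variables do not carry over. Pictures are saved under pics/ and viewed, and the job is handed in when it is done.

Besides the shell and the picture viewer there is one more tool, called after "Emit:" in YAML: its name, and indented under it one key for each argument. drive_tool: Moves the arm, as the interface text tells. Its arguments: {"type":"object","properties":{"plan":{"type":"array"},"fingers":{"type":"number"}},"required":["plan"]}

```bash
mkdir -p pics
cat > h.py <<'E'
from bench import arm
import numpy as np, cv2
def snap(n,f):
    d=arm.get_image(n); cv2.imwrite('pics/'+f,d['image'][:,:,::-1]); 
    np.savez('pics/'+f+'.npz',**{k:np.array(d[k]) for k in('image','K','R','t')}); return d
def ray(d,u,v,z):
    K,R,t=[np.array(d[k]) for k in 'KRt']
    r=R.T@np.linalg.inv(K)@np.array([u,v,1.]); c=-R.T@t
    return c+r*(z-c[2])/r[2]
def proj(d,X):
    K,R,t=[np.array(d[k]) for k in 'KRt']
    p=K@(R@np.array(X,float)+t); return p[:2]/p[2]
E
python3 - <<'E'
from h import *
print(arm.read_state())
for n in('top','side'): snap(n,n+'0.png')
E
```

```text
{'clock': 0.0, 'joints': array([-8.67360548e-01,  3.85546952e-01,  6.57062345e-03, -4.88315228e-04,
       -1.19397828e+00, -2.58620424e-01]), 'joint_vel': array([-0.00016272,  0.00032729, -0.00015961,  0.00090428, -0.00155682,
       -0.00176701]), 'joint_efforts': array([-1.91086533e-04, -3.92290986e+01,  1.88406640e+01,  4.18619066e+00,
       -4.52568900e-03, -2.13532377e-05]), 'position': array([ 268.7208635 , -563.6761091 ,  255.20729699]), 'ee_rot': array([-2.20490632e-01,  9.75388469e-01,  1.06167971e-03, -2.98131010e-04]), 'contact_force': array([ 0.33427608,  0.01213476, -0.04242668]), 'wrist_torque': array([-0.04097301, -0.02784094, -0.00801581]), 'gripper_width': 85.0798532237514}
```

View pics/top0.png

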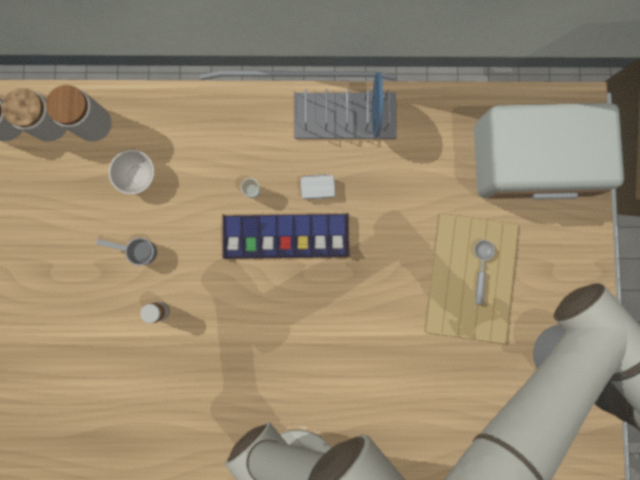

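View pics/side0.png

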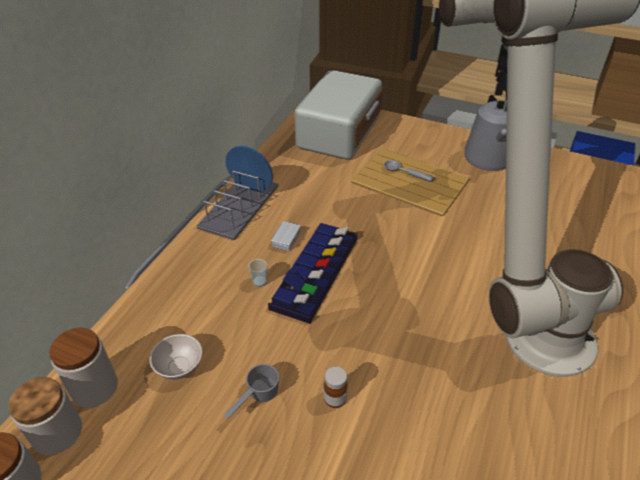

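The top view shows the row with tabs from left to right: white (233,243), green (251), white (268), red (286), yellow (303), white (320), white (338). The side view agrees, and the green tab sits low there, so its lid is raised.

```bash
cat > meas.py <<'E'
from h import *
def blobs(d,roi):
    im=np.array(d['image']); hsv=cv2.cvtColor(im,cv2.COLOR_RGB2HSV); x0,y0,x1,y1=roi
    out={}
    for n,lo,hi in(('green',(45,120,60),(80,255,255)),('red',(0,170,90),(6,255,255)),('yellow',(20,150,120),(35,255,255)),('white',(0,0,150),(179,45,255))):
        m=cv2.inRange(hsv,lo,hi); mm=np.zeros_like(m); mm[y0:y1,x0:x1]=m[y0:y1,x0:x1]
        k,l,s,c=cv2.connectedComponentsWithStats(mm)
        out[n]=[(c[i].round(1).tolist(),s[i].tolist()) for i in range(1,k) if s[i][4]>25]
    return out
E
python3 - <<'E'
from meas import *
t=dict(np.load('pics/top0.png.npz'));s=dict(np.load('pics/side0.png.npz'))
print('cam',-t['R'].T@t['t'],-s['R'].T@s['t'])
bt=blobs(t,(222,212,350,262));bs=blobs(s,(265,222,360,322))
for n in bt:
  for c,st in bt[n]: print('top',n,c,st,ray(t,*c,36 if n=='green' else 52).round(1))
for n in bs:
  for c,st in bs[n]: print('side',n,c,st,ray(s,*c,36 if n=='green' else 52).round(1))
# tray outline
hsv=cv2.cvtColor(t['image'],cv2.COLOR_RGB2HSV); m=cv2.inRange(hsv,(110,80,0),(135,255,140)); 
mm=np.zeros_like(m);mm[205:270,215:357]=m[205:270,215:357]
mm=cv2.morphologyEx(mm,cv2.MORPH_CLOSE,np.ones((9,9)))
c=max(cv2.findContours(mm,0,2)[0],key=cv2.contourArea);r=cv2.minAreaRect(c);print(r)
b=cv2.boxPoints(r)
for p in b: print(p,ray(t,*p,24).round(1))
E
```

```text
cam [ 469.35607558  -36.83219495 1271.93714333] [ 159.54585642  919.61272246 1037.93846157]
top white [267.4, 242.5] [263, 237, 9, 12, 95] [551.2  70.4  52. ]
top white [319.8, 241.7] [316, 236, 9, 12, 99] [553.1 -55.4  52. ]
top white [337.0, 241.5] [333, 236, 9, 12, 102] [553.6 -96.7  52. ]
top white [232.7, 243.0] [228, 238, 10, 11, 95] [550.  153.5  52. ]
side green [308.8, 288.3] [301, 283, 16, 12, 117] [549.4 111.1  36. ]
side red [322.3, 262.3] [316, 259, 13, 7, 68] [548.8  33.1  52. ]
side yellow [328.6, 251.3] [322, 248, 14, 7, 68] [550.   -8.6  52. ]
side white [284.9, 233.2] [271, 222, 29, 24, 414] [680.1 -24.   52. ]
side white [340.9, 230.3] [336, 227, 11, 7, 44] [551.8 -93.5  52. ]
side white [334.7, 240.6] [329, 237, 12, 7, 46] [551.3 -50.8  52. ]
side white [315.1, 273.5] [309, 270, 13, 7, 57] [549.4  74.7  52. ]
side white [300.8, 297.4] [295, 294, 13, 8, 63] [548.3 157.1  52. ]
((285.0, 235.5), (39.0, 118.0), 90.0)
[226. 216.] [618.5 175.2  24. ]
[344. 216.] [ 618.6 -115.7   24. ]
[344. 255.] [ 522.3 -115.2   24. ]
[226. 255.] [522.5 173.9  24. ]
```

Run:
```python
import cv2,numpy as np
t=cv2.imread('pics/top0.png')[205:268,215:357];s=cv2.imread('pics/side0.png')[218:324,262:362]
a=cv2.resize(t,None,fx=5.6,fy=5.6,interpolation=2);b=cv2.resize(s,None,fx=5.5,fy=5.5,interpolation=2)
cv2.imwrite('pics/z1.png',a);cv2.imwrite('pics/z2.png',b)
g=cv2.imread('pics/top0.png').astype(int)
for c in (242,259,277,294,311,329): print(c,[tuple(g[r,c]) for r in list(range(209,218))],[tuple(g[r,c]) for r in range(253,264)])
for r in (225,):
  print([tuple(g[r,c]) for c in range(217,229)],[tuple(g[r,c]) for c in range(343,354)])
```

```text
242 [(np.int64(121), np.int64(158), np.int64(183)), (np.int64(123), np.int64(162), np.int64(187)), (np.int64(129), np.int64(166), np.int64(190)), (np.int64(124), np.int64(162), np.int64(186)), (np.int64(118), np.int64(152), np.int64(176)), (np.int64(103), np.int64(131), np.int64(152)), (np.int64(84), np.int64(94), np.int64(111)), (np.int64(78), np.int64(68), np.int64(75)), (np.int64(73), np.int64(57), np.int64(58))] [(np.int64(77), np.int64(55), np.int64(57)), (np.int64(77), np.int64(55), np.int64(55)), (np.int64(72), np.int64(50), np.int64(52)), (np.int64(68), np.int64(54), np.int64(57)), (np.int64(63), np.int64(58), np.int64(65)), (np.int64(72), np.int64(81), np.int64(98)), (np.int64(95), np.int64(122), np.int64(142)), (np.int64(113), np.int64(147), np.int64(170)), (np.int64(120), np.int64(157), np.int64(181)), (np.int64(120), np.int64(159), np.int64(182)), (np.int64(120), np.int64(156), np.int64(180))]
259 [(np.int64(122), np.int64(159), np.int64(183)), (np.int64(125), np.int64(162), np.int64(187)), (np.int64(129), np.int64(164), np.int64(190)), (np.int64(127), np.int64(164), np.i
[... 4754 characters left out ...]
.int64(56), np.int64(61)), (np.int64(73), np.int64(57), np.int64(59)), (np.int64(89), np.int64(59), np.int64(57)), (np.int64(104), np.int64(66), np.int64(62)), (np.int64(116), np.int64(75), np.int64(70))] [(np.int64(114), np.int64(74), np.int64(70)), (np.int64(98), np.int64(68), np.int64(65)), (np.int64(73), np.int64(56), np.int64(58)), (np.int64(57), np.int64(50), np.int64(56)), (np.int64(62), np.int64(58), np.int64(67)), (np.int64(70), np.int64(81), np.int64(94)), (np.int64(88), np.int64(109), np.int64(128)), (np.int64(93), np.int64(122), np.int64(142)), (np.int64(93), np.int64(123), np.int64(144)), (np.int64(90), np.int64(120), np.int64(142)), (np.int64(92), np.int64(121), np.int64(144))]
```

View pics/z1.png

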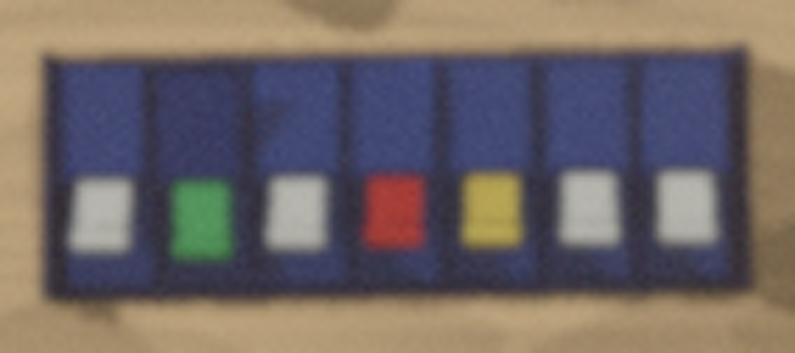

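View pics/z2.png

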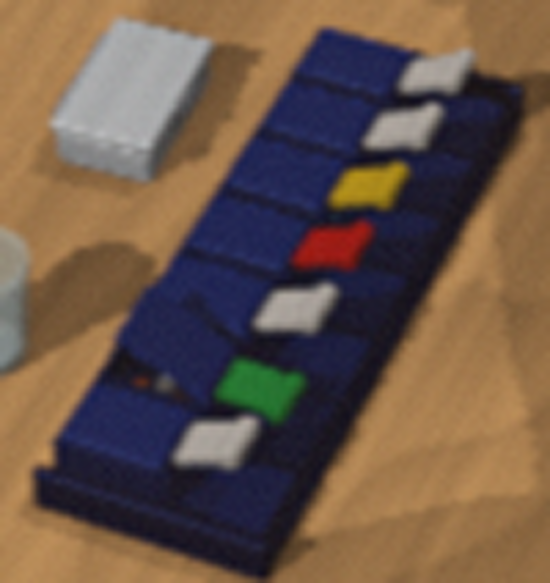

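The zooms show that the coloured patch is the whole 30 mm tab, not only the roll. The green lid is open and the rest are shut. I'll take the pose from the tray's edges and cross-check it with the tabs' near edges.

Run:
```python
from h import *
from meas import blobs
t=dict(np.load('pics/top0.png.npz'));s=dict(np.load('pics/side0.png.npz'))
g=t['image'].astype(int)[:,:,0].astype(float) # red channel
def cross(v,th=115):
    for i in range(len(v)-1):
        if (v[i]-th)*(v[i+1]-th)<=0: return i+(th-v[i])/(v[i+1]-v[i])
F=[];N=[]
for c in range(232,345,6):
    a=205+cross(g[205:225,c],115); b=250+cross(g[250:268,c],105)
    F.append(ray(t,c,a,24)[:2]);N.append(ray(t,c,b,0)[:2])
F=np.array(F);N=np.array(N)
pf=np.polyfit(F[:,1],F[:,0],1);pn=np.polyfit(N[:,1],N[:,0],1)
print('far',pf,'near',pn,'width',np.polyval(pf,28)-np.polyval(pn,28),'mid',(np.polyval(pf,28)+np.polyval(pn,28))/2)
L=[ray(t,215+cross(g[r,215:232],115),r,24)[1] for r in range(220,252,4)]
R=[ray(t,340+cross(g[r,340:356],90),r,24)[1] for r in range(220,252,4)]
print('L',np.round(L,1),'R',np.round(R,1),(np.median(L)+np.median(R))/2)
# predicted projections for a pose
p=np.array([np.polyval((pf+pn)/2,(np.median(L)+np.median(R))/2),(np.median(L)+np.median(R))/2]);
yaw=-np.mean([pf[0],pn[0]]);yaw=np.arctan(yaw)
print('pose',p,yaw)
for k in range(7):
    y=126-42*k
    loc=lambda x,y:p+np.array([np.cos(yaw)*x-np.sin(yaw)*y,np.sin(yaw)*x+np.cos(yaw)*y])
    print(k,loc(0,y).round(1),'top roll-edge px',proj(t,[*loc(-32,y),49]).round(1),'tab root',proj(t,[*loc(-2,y),40]).round(1),'side rolltop',proj(s,[*loc(-27,y),54]).round(1))
```

```text
far [-1.47267709e-02  6.23256624e+02] near [-1.29753971e-02  5.17094995e+02] width 106.11259008795048 mid 569.7879793027632
L [183.9 184.1 184.6 184.1 183.7 183.9 183.5 183.2] R [-125.2 -125.1 -125.2 -125.1 -111.6 -112.8 -113.  -111. ] 32.412375733792636
pose [569.72686312  32.41237573] 0.013850198339006558
0 [568.  158.4] top roll-edge px [231.  248.9] tab root [231.5 236.8] side rolltop [303.5 298.1]
1 [568.6 116.4] top roll-edge px [248.5 248.7] tab root [248.9 236.5] side rolltop [310.9 285.6]
2 [569.1  74.4] top roll-edge px [266.  248.4] tab root [266.2 236.3] side rolltop [318.  273.6]
3 [569.7  32.4] top roll-edge px [283.5 248.2] tab root [283.6 236. ] side rolltop [324.8 262.2]
4 [570.3  -9.6] top roll-edge px [301.  247.9] tab root [300.9 235.8] side rolltop [331.3 251.1]
5 [570.9 -51.6] top roll-edge px [318.4 247.7] tab root [318.2 235.6] side rolltop [337.6 240.6]
6 [571.5 -93.6] top roll-edge px [335.8 247.4] tab root [335.4 235.3] side rolltop [343.6 230.4]
```

Emit:
drive_tool:
  plan:
    - [[0,0,0],8.3]
    - [[0,0,0],8.3]
    - [[0,0,0],8.2]
    - [[0,0,0],0]
  fingers: 1

```text
clock: 0.6
position: [268.8, -563.9, 255.8]
ee_rot: [-0.007, 1.0, 0.0, -0.0]
contact_force: [-0.3, -0.3, 0.1]
gripper_width: 12.2
```

```bash
cat >> h.py <<'E'
from scipy.spatial.transform import Rotation as Ro
P0=np.array([569.8,29.]);YAW=0.014
def loc(x,y,z): return np.array([P0[0]+np.cos(YAW)*x-np.sin(YAW)*y,P0[1]+np.sin(YAW)*x+np.cos(YAW)*y,z])
def go(X):
    s=arm.read_state();R=Ro.from_quat(s['ee_rot']).as_matrix()
    print('clk',round(s['clock'],2),'pos',s['position'].round(1),'tooly deg',np.degrees(np.arctan2(R[1,1],R[0,1])).round(2),'tilt',R[:,2].round(4),'F',s['contact_force'].round(1),'w',round(s['gripper_width'],1))
    print('target',np.round(X,1),'tool shift mm',(R.T@(np.array(X)-s['position'])).round(1))
E
python3 -c "
from h import *
go(loc(37,84,150))"
```

```text
clk 0.6 pos [ 268.8 -563.9  255.8] tooly deg 90.78 tilt [-5.e-04  1.e-03 -1.e+00] F [-0.3 -0.3  0.1] w 12.2
target [605.6 113.5 150. ] tool shift mm [-346.   672.7  106.2]
```

Emit:
drive_tool:
  plan:
    - [[-0.017,0.034,0],0]
    - [[-0.017,0.034,0],0]
    - [[-0.017,0.034,0],0]
    - [[-0.017,0.034,0],0]
    - [[-0.017,0.034,0],0]
    - [[-0.017,0.034,0],0]
    - [[-0.017,0.034,0],0]
    - [[-0.017,0.034,0],0]
    - [[-0.017,0.034,0],0]
    - [[-0.017,0.034,0],0]
    - [[-0.017,0.034,0],0]
    - [[-0.017,0.034,0],0]

```text
clock: 2.1
position: [468.3, -152.5, 256.3]
ee_rot: [-0.007, 1.0, 0.0, -0.0]
contact_force: [1.3, -0.8, 1.1]
gripper_width: 0.1
```

Emit:
drive_tool:
  plan:
    - [[-0.018,0.034,0],0]
    - [[-0.018,0.034,0],0]
    - [[-0.018,0.034,0],0]
    - [[-0.018,0.034,0],0]
    - [[-0.018,0.034,0.01],0]
    - [[-0.018,0.034,0.02],0]
    - [[-0.018,0.034,0.03],0]
    - [[-0.016,0.026,0.03],0]
    - [[0,0,0.015],0]
    - [[0,0,0],0]

```text
clock: 3.35
position: [605.8, 111.3, 149.8]
ee_rot: [-0.007, 1.0, -0.001, -0.002]
contact_force: [1.3, -0.4, 0.5]
gripper_width: 0.1
```

```bash
python3 -c "
from h import *
go(loc(37,84,150))
snap('wrist','w1.png');snap('side','s1.png');snap('top','t1.png')"
```

```text
clk 3.35 pos [605.8 111.3 149.8] tooly deg 90.75 tilt [-0.0035 -0.0015 -1.    ] F [ 1.3 -0.4  0.5] w 0.1
target [605.6 113.5 150. ] tool shift mm [ 0.2  2.2 -0.2]
```

View pics/w1.png

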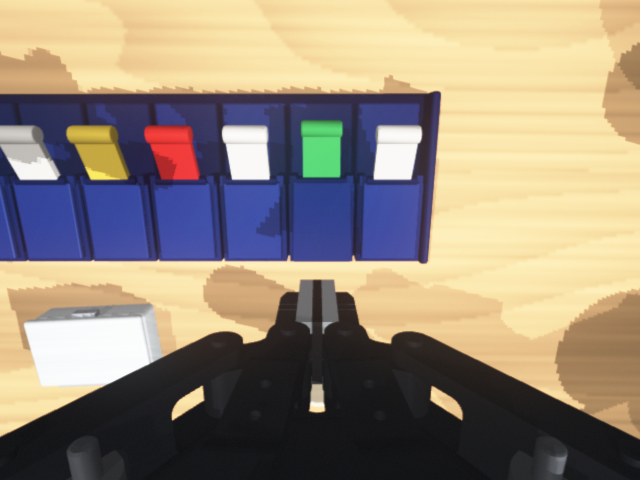

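View pics/s1.png

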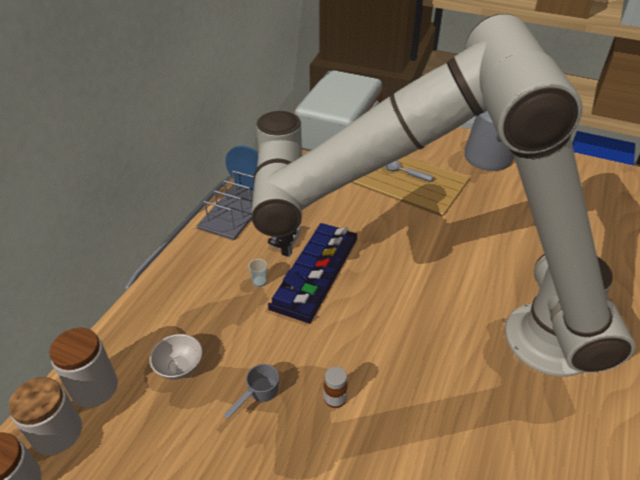

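The wrist view shows the fingers shut just beyond the row, in line with the green lid. The green tab is at (322,150), with red (172,152) and yellow (100,152) to its left. I'll measure again from this closer view.

Run:
```python
from h import *
d=dict(np.load('pics/w1.png.npz'))
print('cam',(-d['R'].T@d['t']).round(1))
for n,u,v,z in [('white0 roll top',398,131,54),('white0 edge near',398,126,50),('green roll top',322,126,36),('white2 roll',245,131,54),('red roll',168,131,54),('yel roll',92,131,54),
  ('lid0 far-left',363,260,38),('lid0 far-right',420,260,38),('lid2 far L',226,260,38),('lid2 far R',286,260,38),('lid3 far L',158,260,38),('lid3 far R',218,260,38),('tray near corner',438,93,24),('tray far corner',427,263,24),('fingertip?',317,281,125)]:
    print(n,ray(d,u,v,z).round(1))
for q in range(7): print(q,loc(0,126-42*q,36).round(1), 'roll', loc(-27,126-42*q,54).round(1))
```

```text
cam [537.2 111.8 265.9]
white0 roll top [538.2 154.9  54. ]
white0 edge near [535.6 155.6  50. ]
green roll top [536.  114.6  36. ]
white2 roll [539.2  73.5  54. ]
red roll [539.7  32.4  54. ]
yel roll [540.2  -8.1  54. ]
lid0 far-left [616.6 141.6  38. ]
lid0 far-right [616.1 177.3  38. ]
lid2 far L [617.7  55.8  38. ]
lid2 far R [617.2  93.4  38. ]
lid3 far L [618.2  13.1  38. ]
lid3 far R [617.7  50.8  38. ]
tray near corner [516.3 183.3  24. ]
tray far corner [623.  186.2  24. ]
fingertip? [595.2 112.5 125. ]
0 [568. 155.  36.] roll [541.  154.6  54. ]
1 [568.6 113.   36. ] roll [541.6 112.6  54. ]
2 [569.2  71.   36. ] roll [542.2  70.6  54. ]
3 [569.8  29.   36. ] roll [542.8  28.6  54. ]
4 [570.4 -13.   36. ] roll [543.4 -13.4  54. ]
5 [571. -55.  36.] roll [544.  -55.4  54. ]
6 [571.6 -97.   36. ] roll [544.6 -97.4  54. ]
```

Emit:
drive_tool:
  plan:
    - [[0,0.0035,0.01],0]
    - [[0,0,0.02],0]
    - [[0,0,0.02],0]
    - [[0,0,0.005],0]
    - [[0,0,0.005],0]
    - [[0,0,0.005],0]
    - [[0,0,0.005],0]
    - [[0,0,0.003],0]
    - [[0,0,0],0]

```text
clock: 4.62
position: [607.0, 115.5, 78.3]
ee_rot: [-0.006, 1.0, 0.0, 0.0]
contact_force: [0.1, 0.7, 1.9]
gripper_width: 0.0
```

Emit:
drive_tool:
  plan:
    - [[0,0,0.004],0]
    - [[0,0,0.004],0]
    - [[0,0,0.003],0]
    - [[0,0,0],0]

```text
clock: 5.12
position: [606.1, 115.2, 66.6]
ee_rot: [-0.006, 1.0, -0.0, -0.001]
contact_force: [0.4, -0.9, -0.8]
gripper_width: -0.2
```

```bash
python3 -c "
from h import *
go(loc(37,84,63))
snap('wrist','w2.png')"
```

```text
clk 5.12 pos [606.1 115.2  66.6] tooly deg 90.67 tilt [-2.1e-03 -6.0e-04 -1.0e+00] F [ 0.4 -0.9 -0.8] w -0.2
target [605.6 113.5  63. ] tool shift mm [ 0.5 -1.7  3.6]
```

View pics/w2.png

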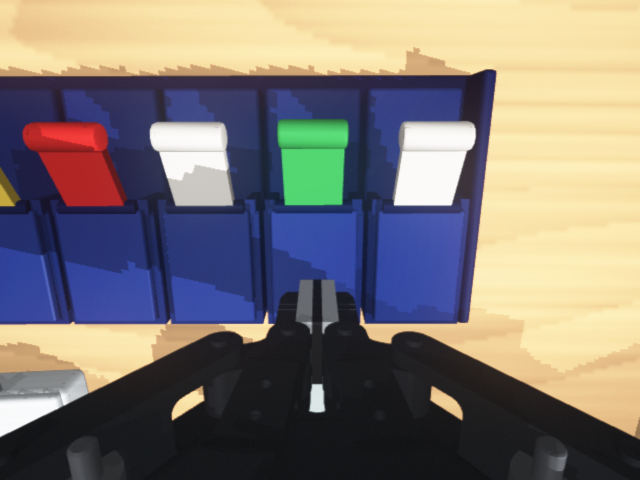

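The green lid has followed the fingertips most of the way down, and its roll is now almost level with the white ones. I'll keep pressing until the stop.

Emit:
drive_tool:
  plan:
    - [[0,0,0.002],0]
    - [[0,0,0.002],0]
    - [[0,0,0],0]
    - [[0,0,0],0]

```text
clock: 5.68
position: [606.8, 115.5, 63.2]
ee_rot: [-0.006, 1.0, 0.0, 0.0]
contact_force: [0.1, 0.3, 0.3]
gripper_width: -0.1
```

Emit:
drive_tool:
  plan:
    - [[0,0,0.002],0]
    - [[0,0,0.001],0]
    - [[0,0,0],0]

```text
clock: 6.05
position: [607.0, 115.5, 62.7]
ee_rot: [-0.006, 1.0, -0.0, 0.0]
contact_force: [-4.1, 0.2, 11.8]
gripper_width: 0.0
```

Emit:
drive_tool:
  plan:
    - [[0,0,0.001],0]
    - [[0,0,0.001],0]
    - [[0,0,0],0]
    - [[0,0,0],0]

```text
clock: 6.55
position: [607.0, 115.5, 62.4]
ee_rot: [-0.007, 1.0, -0.0, 0.001]
contact_force: [-7.2, -0.5, 19.7]
gripper_width: 0.4
```

Emit:
drive_tool:
  plan:
    - [[0,0,-0.005],0]
    - [[0,0,-0.015],0]
    - [[0,0,-0.03],0]
    - [[0,0,-0.04],0]
    - [[0,0,0],0]

```text
clock: 7.18
position: [609.1, 116.2, 152.6]
ee_rot: [-0.006, 1.0, 0.001, 0.004]
contact_force: [0.1, -0.0, -0.9]
gripper_width: 0.4
```

```bash
sed -i 's/569.8,29\./569.3,31./' h.py; python3 -c "
from h import *
go(loc(-36,-42,100))
snap('wrist','w3.png');snap('side','s3.png')
im=cv2.imread('pics/s3.png')[218:324,262:362];cv2.imwrite('pics/s3z.png',cv2.resize(im,None,fx=5.5,fy=5.5,interpolation=2))"
```

```text
clk 7.17 pos [609.1 116.2 152.6] tooly deg 90.72 tilt [ 0.008   0.0027 -1.    ] F [ 0.1 -0.  -0.9] w 0.4
target [533.9 -11.5 100. ] tool shift mm [  77.3 -126.9   51.7]
```

View pics/w3.png

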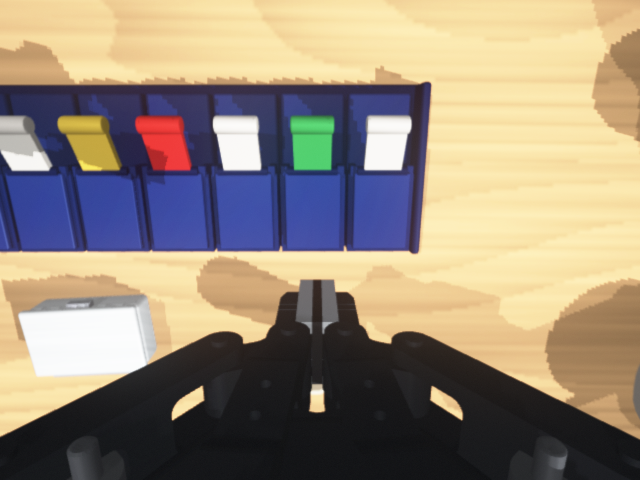

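View pics/s3z.png

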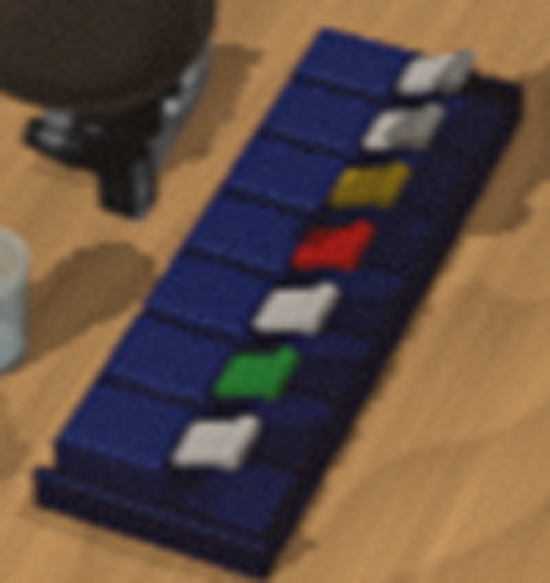

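The green lid now lies flush and its tab is in line with the white ones. Fingertip height at the stop was about 38 mm under 20 N, so it's fully shut. Next I move above the yellow tab, at height.

Emit:
drive_tool:
  plan:
    - [[0.018,-0.03,0],0]
    - [[0.025,-0.04,0],0]
    - [[0.022,-0.037,0],0]
    - [[0.012,-0.02,0],0]
    - [[0,0,0.025],0]
    - [[0,0,0.025],0]
    - [[0,0,0],0]

```text
clock: 8.15
position: [530.0, -12.8, 96.2]
ee_rot: [-0.006, 1.0, -0.001, -0.003]
contact_force: [0.0, -1.0, 0.1]
gripper_width: -0.2
```

```bash
python3 -c "
from h import *
go(loc(-35,-42,82))
snap('wrist','w4.png')"
```

```text
clk 8.15 pos [530.  -12.8  96.2] tooly deg 90.68 tilt [-0.0053 -0.0012 -1.    ] F [ 0.  -1.   0.1] w -0.2
target [534.9 -11.5  82. ] tool shift mm [-4.9  1.2 14.1]
```

View pics/w4.png

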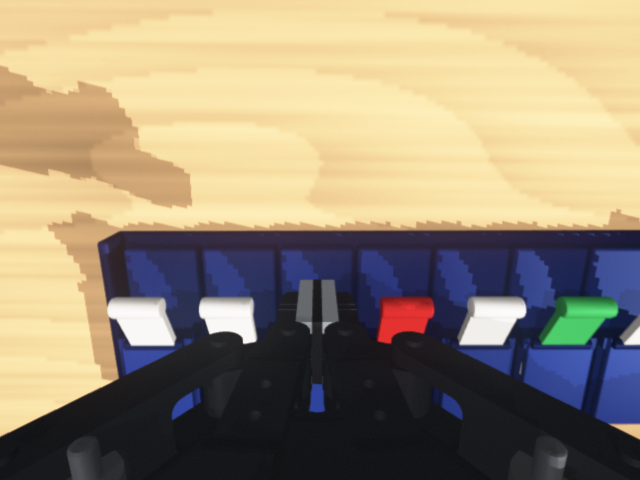

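The fingers hang over the yellow tab, centred at column 317 between its neighbours' rolls at 228 and 407. I'll shift 4 mm toward the hinge and descend.

Emit:
drive_tool:
  plan:
    - [[-0.004,0,0],0]
    - [[0,0,0.01],0]
    - [[0,0,0.005],0]
    - [[0,0,0.003],0]
    - [[0,0,0],0]

```text
clock: 8.82
position: [535.2, -12.5, 80.0]
ee_rot: [-0.006, 1.0, -0.0, -0.0]
contact_force: [0.8, 0.4, 0.2]
gripper_width: 0.0
```

Emit:
drive_tool:
  plan:
    - [[0,0,0.003],0]
    - [[0,0,0.003],0]
    - [[0,0,0.003],0]
    - [[0,0,0.003],0]
    - [[0,0,0.003],0]
    - [[0,0,0.002],0]
    - [[0,0,0],0]
    - [[0,0,0],0]

```text
clock: 9.82
position: [536.0, -12.3, 63.3]
ee_rot: [-0.006, 1.0, 0.0, 0.001]
contact_force: [0.0, -0.2, -0.6]
gripper_width: -0.2
```

Emit:
drive_tool:
  plan:
    - [[0,0,0.002],0]
    - [[0,0,0],0]
    - [[0,0,0],0]

```text
clock: 10.2
position: [535.9, -12.3, 61.6]
ee_rot: [-0.006, 1.0, 0.0, 0.001]
contact_force: [0.6, 0.4, 0.3]
gripper_width: -0.2
```

Emit:
drive_tool:
  plan:
    - [[0,0,0.002],0]
    - [[0,0,0.001],0]
    - [[0,0,0],0]
    - [[0,0,0],0]

```text
clock: 10.7
position: [536.1, -12.3, 60.8]
ee_rot: [-0.007, 1.0, -0.0, 0.001]
contact_force: [-4.0, 1.5, 16.8]
gripper_width: -0.4
```

```bash
python3 -c "
from h import *
go(loc(-35,-42,60))
snap('wrist','w5.png')"
```

```text
clk 10.7 pos [536.1 -12.3  60.8] tooly deg 90.76 tilt [ 2.2e-03 -2.0e-04 -1.0e+00] F [-4.   1.5 16.8] w -0.4
target [534.9 -11.5  60. ] tool shift mm [1.2 0.8 0.8]
```

View pics/w5.png

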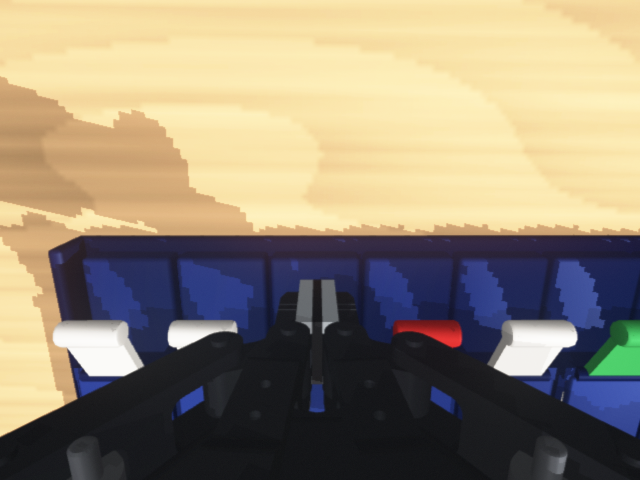

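The tip is at about 36 mm with 17 N, so the tab is on its stop. One more millimetre for certainty, then I retreat and move over to red.

Emit:
drive_tool:
  plan:
    - [[0,0,0.001],0]
    - [[0,0,0],0]
    - [[0,0,0],0]

```text
clock: 11.12
position: [536.1, -12.3, 60.6]
ee_rot: [-0.007, 1.0, -0.0, 0.001]
contact_force: [-6.2, 0.8, 21.1]
gripper_width: -0.2
```

Emit:
drive_tool:
  plan:
    - [[0,0,-0.005],0]
    - [[0,0,-0.02],0]
    - [[0,0,-0.03],0]
    - [[0,0,-0.03],0]
    - [[0,0.02,0],0]
    - [[0,0.022,0],0]
    - [[0,0,0],0]
    - [[0,0,0],0]

```text
clock: 12.12
position: [534.4, 29.3, 141.8]
ee_rot: [-0.006, 1.0, -0.0, -0.001]
contact_force: [-0.0, -0.5, -0.1]
gripper_width: 0.2
```

```bash
python3 -c "
from h import *
go(loc(-34,0,82))
snap('wrist','w6.png');snap('side','s6.png')
im=cv2.imread('pics/s6.png')[218:324,262:362];cv2.imwrite('pics/s6z.png',cv2.resize(im,None,fx=5.5,fy=5.5,interpolation=2))"
```

```text
clk 12.12 pos [534.4  29.3 141.8] tooly deg 90.68 tilt [-1.3e-03 -4.0e-04 -1.0e+00] F [-0.  -0.5 -0.1] w 0.2
target [535.3  30.5  82. ] tool shift mm [-1.   1.3 59.8]
```

View pics/w6.png

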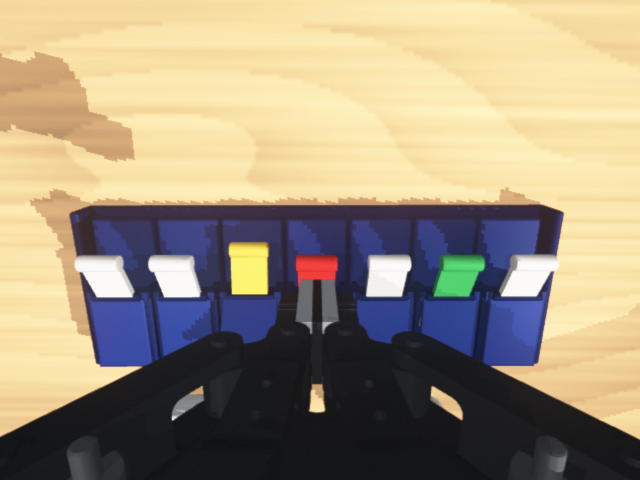

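View pics/s6z.png

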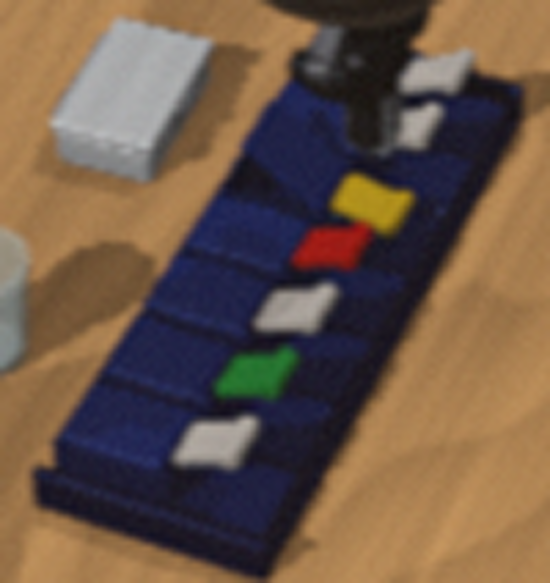

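Yellow is fully open: its tab is down and its lid up, while red, green and the whites are level. The fingers are centred on red (column 317), so I press red the same way.

Emit:
drive_tool:
  plan:
    - [[0,0,0.02],0]
    - [[0,0,0.025],0]
    - [[0,0,0.012],0]
    - [[0,0,0.003],0]
    - [[0,0,0],0]

```text
clock: 12.85
position: [535.3, 29.5, 82.7]
ee_rot: [-0.006, 1.0, 0.0, 0.0]
contact_force: [-0.1, 0.4, 0.6]
gripper_width: -0.1
```

Emit:
drive_tool:
  plan:
    - [[0,0,0.003],0]
    - [[0,0,0.003],0]
    - [[0,0,0.003],0]
    - [[0,0,0.003],0]
    - [[0,0,0.003],0]
    - [[0,0,0.003],0]
    - [[0,0,0],0]
    - [[0,0,0],0]

```text
clock: 13.85
position: [535.4, 29.7, 64.2]
ee_rot: [-0.006, 1.0, 0.0, 0.001]
contact_force: [-0.7, -0.3, 0.1]
gripper_width: 0.3
```

Emit:
drive_tool:
  plan:
    - [[0,0,0.002],0]
    - [[0,0,0.002],0]
    - [[0,0,0.002],0]
    - [[0,0,0],0]
    - [[0,0,0],0]

```text
clock: 14.48
position: [535.5, 29.7, 60.8]
ee_rot: [-0.007, 1.0, -0.0, 0.001]
contact_force: [-5.0, 0.8, 16.2]
gripper_width: -0.2
```

Emit:
drive_tool:
  plan:
    - [[0,0,0.001],0]
    - [[0,0,0],0]
    - [[0,0,0],0]

```text
clock: 14.85
position: [535.6, 29.7, 60.6]
ee_rot: [-0.007, 1.0, -0.0, 0.001]
contact_force: [-7.0, 1.2, 21.6]
gripper_width: 0.2
```

Emit:
drive_tool:
  plan:
    - [[0,0,-0.005],0]
    - [[0,0,-0.02],0]
    - [[0,0,-0.03],0]
    - [[0,0,-0.03],0]
    - [[0.02,0,-0.03],0]
    - [[0.03,0,-0.02],0]
    - [[0.03,0,0],0]
    - [[0.02,0,0],0]
    - [[0,0,0],0]
    - [[0,0,0],0]

```text
clock: 16.1
position: [435.6, 28.6, 192.4]
ee_rot: [-0.006, 1.0, 0.0, 0.0]
contact_force: [-0.6, 0.7, -0.4]
gripper_width: -0.2
```

```bash
python3 -c "
from h import *
go(loc(-35,0,82))
snap('wrist','w7.png');snap('side','s7.png');snap('top','t7.png')
im=cv2.imread('pics/s7.png')[218:324,262:362];cv2.imwrite('pics/s7z.png',cv2.resize(im,None,fx=5.5,fy=5.5,interpolation=2))"
```

```text
clk 16.1 pos [435.6  28.6 192.4] tooly deg 90.69 tilt [ 8.e-04  1.e-04 -1.e+00] F [-0.6  0.7 -0.4] w -0.2
target [534.3  30.5  82. ] tool shift mm [-98.6   0.8 110.5]
```

View pics/w7.png

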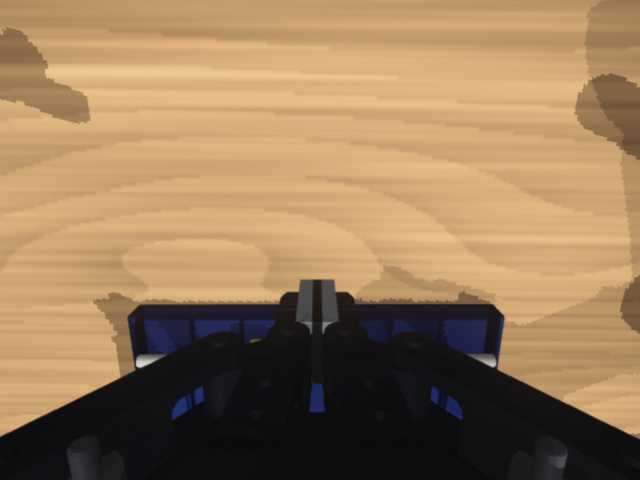

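View pics/s7z.png

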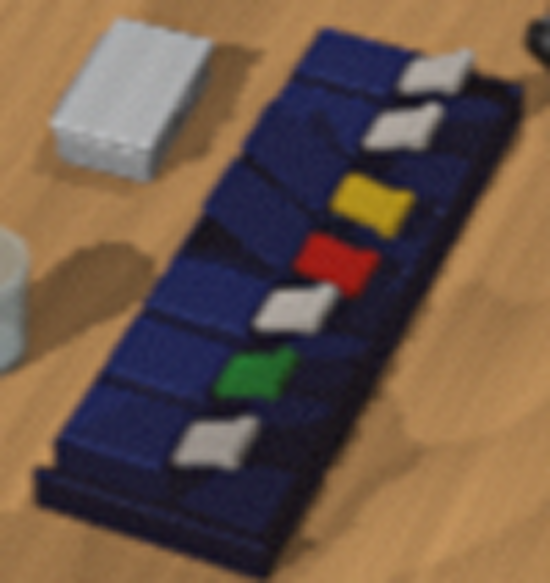

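View pics/s7.png

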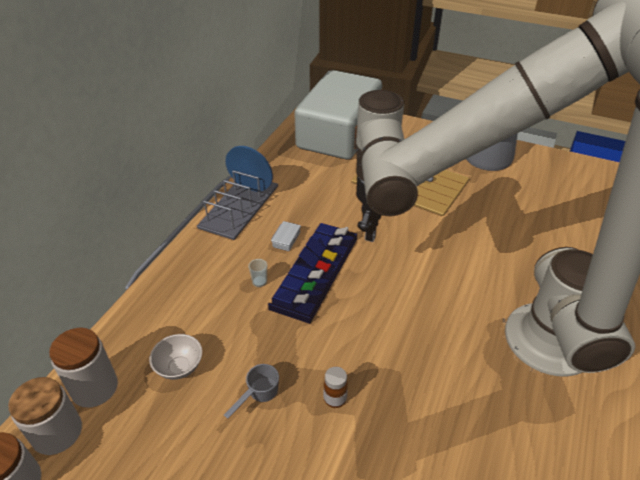

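The side view shows the yellow (328,256) and red (323,266) lids open, with green and all four whites shut. The bystanders haven't moved and the arm is clear, so I'm handing the job in.

```bash
python3 -c "
from h import *
print(arm.job_done())"
```

```text
the job is handed in; nothing more can be done
None
```

I did the three presses in the order asked with the fingers shut, and handed the job in at about 16 s with the arm clear of everything.

| Press | Fingertip height at the stop | Final force |
|---|---|---|
| Green lid, pressed shut | about 38 mm above the board (expected 38) | 20 N |
| Yellow tab, pressed down | about 36 mm (expected 36) | 21 N |
| Red tab, pressed down | about 36 mm (expected 36) | 22 N |

**Last check:** the final side view shows yellow and red with their tabs down and lids up. Green lies flush with the four white lids, which are all still shut. The tumbler, tin, cup and bottle look unmoved; the arm partly hides the spoon in that view. The wrist camera did not help in the last check, because the gripper hid most of the row.

**Disagreements:** my first reading put the hinge line 8 mm too far out, because the coloured patch is the whole tab and not just the roll; I corrected it from the tray edges before moving. The top and wrist cameras also differed by about 3 mm along the row, so I used a value between them.

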